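# Unlock the push-and-turn cap of the square fixative bottle

### The arm

A 7-joint arm with a two-finger parallel gripper is mounted at the origin on the work surface. World frame = base frame: x ahead of the robot, y to its left, z up, the work surface at z = 0. Lengths are in m, angles in rad, forces in N, time in s.
With the tool pointing down it reaches from about 0.425 to 0.825 m from the base axis. Payload 3.6 kg.
Tool frame: the origin (TCP) lies midway between the tips of the shut fingers; the grasp point (between the pads) lies 19 mm behind it; z points along the fingers, y is the line along which they close (so a half turn about z gives the same grasp; the last joint's range is limited). The gripper opens to 85 mm and grips with 20 to 120 N. Pads are 22 mm wide; open, the fingers measure 114 mm over their backs; the gripper's body (76 mm by 85 mm) begins 54 mm behind the grasp point. The pads swing forward as they close: fully open they stand 13 mm farther back than shut.
Start: joints at [-1.224, 0.615, -0.013, 1.423, 0.008, 1.103, -0.04], TCP at [0.237, 0.605, 0.231] pointing down, gripper open.
Joint ranges: [-3.12, 3.12], [-0.3, 2.06], [-1.34, 1.32], [0.26, 2.42], [-1.36, 4.5], [0.01, 1.98], [-2.84, 2.84]. Speed limits (rad/s): [2.79, 2.79, 3.14, 3.14, 3.14, 3.14, 3.14].

### API

Orientations are given as a unit quaternion [x, y, z, w].
In Python, from workcell import manip gives the robot as it stands. Calls block until the motion is done:
- manip.move_ptp(position, orientation): joint-space move of the TCP to a pose.
- manip.move_linear(position, orientation=None, feed=0.15, threshold=None): straight line of the TCP; orientation=None keeps the orientation; feed is the mean speed in m/s. With threshold (N) it stops when the force on the tool has changed by that much, and returns True; else False.
- manip.move_j(angles): joint-space move.
- manip.gripper_to(opening, grasp_force=None): finger opening in m; grasp_force is the grip in N (None keeps the last); returns when the fingers have stopped.
- manip.wait(seconds).
- manip.ik(position, orientation): joint angles nearest the present ones, or None.
- manip.state(): the state.
- manip.read_camera(name): name is "scene" or "top" or "wrist"; returns a dict with "color" (420x560x3 uint8, red, green, blue), "fx", "fy", "cx", "cy" (pixels), "rvec" (rotation vector, rad) and "tvec" (3), from world to camera coordinates, as OpenCV has them; the wrist camera has in their place "mount" (4x4, takes a point from camera to tool coordinates, whose origin is the TCP and whose axes are the flange's). Camera axes: x right, y down, z forward; pixel columns grow to the right and rows downward; lengths in m; the calibration is good to about 2 mm. The wrist camera is an equidistant fisheye: a pixel r from the principal point sees the ray r / f radians off the axis. A picture is of the moment at which its call begins: read the wrist's pose just before it. There is no depth.
A pose or a line that the arm cannot do raises manip.Unreachable and nothing moves.
- manip.finish_job(): hands the job in; it is judged then, once.
Trained networks look in a picture, given as the dict that the camera call returned (one of the last four; its "shot" number tells which), for a name from the list of things; names that differ only in an ending like _2 or _b are one class to them, and where a whole thing is asked for, a point or a joint stands for the part that bears it (a point fixed in the world has none). Each returns a list of dicts, best first, with "confidence" (0 to 1); they miss things now and then, are a little off and sometimes report something else, mostly with a low value. They report only what shows in the picture. A call takes as long as a camera call. They do not tell look-alikes from the thing itself.
- manip.regions_of(picture, name): "mask" (420x560 bool, what is visible of it) and "pixel" ([column, row] in pixels, amid what is visible of it).
The state is a dict: "t": time; "qpos": joint angles; "dq": joint speeds; "joint_torque": joint torques, N m; "ee_pos": TCP position; "orientation": TCP orientation; "contact_force": force on the tool from outside, world axes, zero at the start; "ft_torque": the same for the moment, N m; "finger_gap": finger opening in m; "gripper_force": force on a finger pad.
Only numpy, scipy, OpenCV 4.12 (cv2) and the standard library are available. Lean on these libraries where they do the work, as an engineer would, in place of code of your own. Each camera call takes 0.05 s, during which the arm holds its last target. There are 200 camera calls.

### The job

Open the child-resistant cap of the square-bodied bottle on the lab bench: push the cap down hard against its spring and, keeping it down, turn it about 60 degrees anticlockwise (seen from above), then let go so that it springs up, open. Leave the cap of the round bottle as it is.

Things in the scene. Friction and masses are not known exactly. Their poses are not given: they have to be found in the camera images.
- cap_grip (a point): Grip point on the upright axis of the right cap: a grey ribbed cylinder, 48 mm across, 32 mm tall, on the white SQUARE bottle (96 mm wide), fixed in a bench holder. 16 mm below the cap's top (about 168 mm above the bench). Under the cap: 18 mm of bare neck, then a shoulder 72 mm wide; the square body starts 32 mm below the cap. z points up; the frame moves with the cap.
- cap (a joint): Turn of the right cap in rad, positive anticlockwise from above: 0 locked, 1.2 end stop. A notch blocks it at about 0.06 unless the cap is pushed at least 3 mm down. Past about 0.8 it is free and, let go, springs up; let go earlier, it stays caught below. Friction about 0.05 N m.
- cap_lift (a joint): Height of the right cap in m above its locked position: 0 locked, -0.003 just clear of the notch, -0.007 at the bottom stop, +0.008 sprung up, open. The spring pushes up with 12 N at 0, 14 N at -0.003, 16 N at -0.007.
- round_cap (a joint): Turn in rad of the other cap (same look, size, height and working) on the bottle with a ROUND body, 88 mm across, which stands at least 200 mm to one side of the square one; 0 locked. It must stay shut. All other things near by are lower than the caps.
Mind the look-alikes: they are no part of the job. What is shaped like the part that bears cap_grip but purple is not meant.

How it is judged:
By the outcome, as a careful person would: the job done as asked, in the order asked, and still so for the second after the job is handed in, with the robot touching nothing.
It also fails if it takes over 32 s, if anything falls off the work surface, if the arm or the gripper's body presses on something with over 40 N, if the wrist force passes 120 N, or if a joint passes its speed limit or range.

## Working session

There is one attempt and no reset: what is moved stays moved. The work goes in short steps, each a Python script; the robot and the scene stay as the last script left them, time stands still between calls to the robot, and variables do not carry over. Pictures are saved under pics/ and viewed, at most 10 in all, crops included, and the job is handed in when it is done.

```bash
mkdir -p pics; cat > h.py <<'E'
import numpy as np, cv2
from workcell import manip
def ray(p,uv):
    R=cv2.Rodrigues(np.array(p["rvec"],float))[0]; t=np.array(p["tvec"],float).ravel()
    d=R.T@np.array([(uv[0]-p["cx"])/p["fx"],(uv[1]-p["cy"])/p["fy"],1.]); return -R.T@t,d/np.linalg.norm(d)
def atz(p,uv,z):
    o,d=ray(p,uv); return o+d*(z-o[2])/d[2]
def proj(p,X):
    return cv2.projectPoints(np.array(X,float).reshape(-1,3),np.array(p["rvec"],float),np.array(p["tvec"],float),np.array([[p["fx"],0,p["cx"]],[0,p["fy"],p["cy"]],[0,0,1.]]),None)[0].reshape(-1,2)
E
python3 - <<'E'
from h import *
s=manip.state(); print(s["t"],s["ee_pos"],s["orientation"],s["contact_force"])
ims=[]
for n in ("scene","top"):
    p=manip.read_camera(n); ims.append(p["color"])
    cv2.imwrite(f"pics/{n}.png",p["color"][:,:,::-1])
    for r in manip.regions_of(p,"cap_grip"):
        ys,xs=np.nonzero(r["mask"]); print(n,r["confidence"],r["pixel"],xs.min(),xs.max(),ys.min(),ys.max(),atz(p,r["pixel"],.176 if n=="top" else .168))
E
```

```text
0.0 [0.23705301 0.60438412 0.23011646] [ 1.85777082e-01  9.82591034e-01 -1.29806012e-03 -2.26205783e-04] [ 0.82006698 -0.47852096  0.25760083]
scene 0.64 [302.4, 151.1] 294 311 144 162 [0.33749716 0.24147515 0.168     ]
scene 0.57 [386.2, 140.0] 377 393 133 148 [0.39780099 0.48161281 0.168     ]
scene 0.55 [330.0, 203.1] 325 344 195 215 [0.53878055 0.22319457 0.168     ]
top 0.88 [222.0, 276.0] 210 232 264 286 [0.33851249 0.23763051 0.176     ]
top 0.85 [115.7, 250.9] 101 127 239 262 [0.39426084 0.47418424 0.176     ]
top 0.67 [226.4, 182.9] 215 236 172 194 [0.54732471 0.23015345 0.176     ]
```

View pics/scene.png

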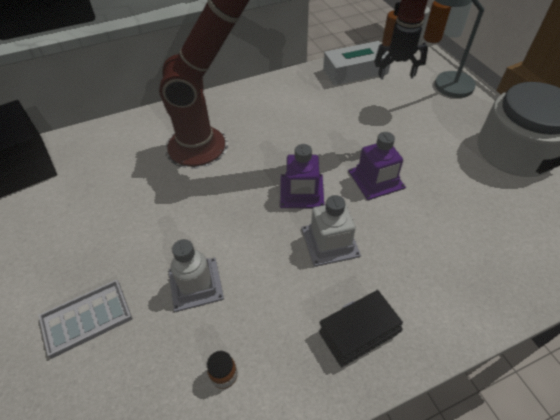

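View pics/top.png

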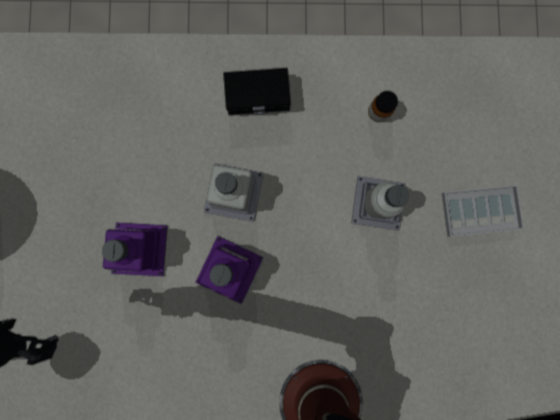

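Candidates: white square bottle, scene (335,206) / top (226,183); white round bottle, scene (184,250) / top (396,196); purple squares, scene (302,151) and (386,140). Only the first is white with a square body. I'll confirm it in a crop while checking the wrist options.

```bash
python3 - <<'E'
from h import *
from scipy.spatial.transform import Rotation as R
a=cv2.imread("pics/scene.png")[180:275,150:370]; b=cv2.imread("pics/top.png")[145:240,190:410]
cv2.imwrite("pics/crop.png",cv2.resize(np.vstack([a,b]),None,fx=3,fy=3,interpolation=cv2.INTER_CUBIC))
q0=R.from_quat([1,0,0,0])
for d in range(-180,180,30):
    q=manip.ik([.543,.227,.30],(R.from_euler('z',d,degrees=True)*q0).as_quat())
    print(d,None if q is None else np.round(q,2))
E
```

```text
-180 [-0.42  0.46 -0.02  1.5   0.01  1.18  1.13]
-150 [-0.32  0.47 -0.17  1.5   0.08  1.18  1.58]
-120 [-0.24  0.48 -0.31  1.5   0.15  1.19  2.04]
-90 [-0.15  0.49 -0.45  1.49  0.22  1.21  2.5 ]
-60 [-1.04  0.68  1.14  1.52 -0.62  1.34 -2.46]
-30 [-1.04  0.68  1.14  1.52 -0.62  1.34 -1.94]
0 [-0.88  0.54  0.75  1.52 -0.38  1.23 -1.64]
30 [-0.8   0.51  0.61  1.52 -0.31  1.21 -1.19]
60 [-0.73  0.49  0.48  1.51 -0.24  1.19 -0.73]
90 [-0.65  0.48  0.35  1.51 -0.17  1.18 -0.27]
120 [-0.57  0.47  0.22  1.51 -0.11  1.18  0.19]
150 [-0.49  0.46  0.1   1.51 -0.05  1.18  0.66]
```

View pics/crop.png

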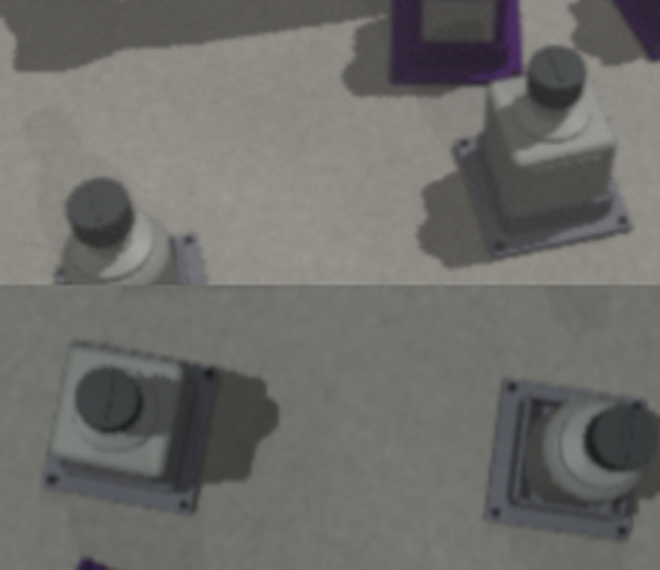

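The crop confirms it: the square white body is the bottle at scene (335,206) / top (226,183), and the round one is on the other side. I'll hover above it and look with the wrist camera.

```bash
cat >> h.py <<'E'
from scipy.spatial.transform import Rotation as R
Q=(R.from_euler('z',90,degrees=True)*R.from_quat([1,0,0,0])).as_quat()
def wrist_atz(p,s,uv,z):
    M=np.array(p["mount"]); v=np.array([uv[0]-p["cx"],uv[1]-p["cy"]]); r=np.hypot(*v); th=r/p["fx"]
    d=np.append(np.sin(th)*v/max(r,1e-9),np.cos(th))
    W=R.from_quat(s["orientation"]).as_matrix(); o=W@M[:3,3]+s["ee_pos"]; d=W@M[:3,:3]@d
    return o+d*(z-o[2])/d[2]
E
python3 - <<'E'
from h import *
manip.move_ptp([.543,.227,.30],Q)
s=manip.state(); p=manip.read_camera("wrist")
cv2.imwrite("pics/w1.png",p["color"][:,:,::-1])
print(s["t"],s["ee_pos"],s["orientation"],s["qpos"],p["fx"],p["cx"],p["cy"]);print(np.round(p["mount"],3))
for r in manip.regions_of(p,"cap_grip"):
    ys,xs=np.nonzero(r["mask"]); print(r["confidence"],r["pixel"],xs.min(),xs.max(),ys.min(),ys.max(),wrist_atz(p,s,r["pixel"],.184))
E
```

```text
1.9833 [0.54213139 0.229223   0.29954415] [ 7.05782547e-01  7.08428093e-01 -6.53398117e-05 -7.92787323e-04] [-0.65500696  0.47667238  0.3507515   1.51137253 -0.17249691  1.18474284
 -0.27131026] 325.19226210127806 276.1028436397111 202.43927870860307
[[ 0.    -0.946 -0.325  0.083]
 [ 1.     0.     0.     0.   ]
 [-0.    -0.325  0.946 -0.143]
 [ 0.     0.     0.     1.   ]]
0.94 [77.3, 180.3] 53 103 155 208 [0.35565059 0.24484686 0.184     ]
0.56 [286.7, 188.7] 257 315 159 219 [0.55119841 0.23571007 0.184     ]
```

View pics/w1.png

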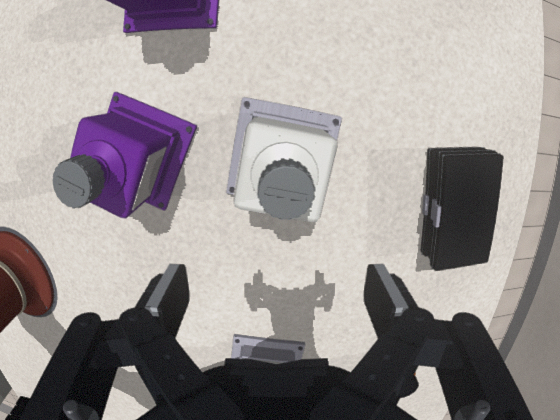

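The wrist view shows the target cap's top disc at about (286,192), with the purple look-alike to its left at (77,180). Next I'll fit the cylinder outline (48 x 32 mm) in all views.

```bash
cat >> h.py <<'E'
from scipy.optimize import least_squares
a=np.linspace(0,2*np.pi,120)
def cyl(x,y,z0=0): return np.vstack([np.c_[x+.024*np.cos(a),y+.024*np.sin(a),0*a+z+z0] for z in (.152,.184)])
def wproj(p,s,X):
    M=np.array(p["mount"]);W=R.from_quat(s["orientation"]).as_matrix()
    c=((X-s["ee_pos"])@W-M[:3,3])@M[:3,:3]
    r=np.hypot(c[:,0],c[:,1]); th=np.arctan2(r,c[:,2])
    return c[:,:2]/r[:,None]*th[:,None]*p["fx"]+[p["cx"],p["cy"]]
def box(u): return np.r_[u.min(0),u.max(0)]
def mbox(m):
    ys,xs=np.nonzero(m); return np.array([xs.min(),ys.min(),xs.max()+1,ys.max()+1])-.5
def fit(f,m): 
    r=least_squares(lambda v:box(f(cyl(*v)))-mbox(m),[.545,.23],diff_step=1e-3); return r.x,r.fun
E
python3 - <<'E'
from h import *
def near(p,f):
    return min(manip.regions_of(p,"cap_grip"),key=lambda r:np.linalg.norm(np.array(r["pixel"])-f(cyl(.547,.23)).mean(0)))["mask"]
s=manip.state()
for n in ("scene","top","wrist"):
    p=manip.read_camera(n); f=(lambda X:wproj(p,s,X)) if n=="wrist" else (lambda X:proj(p,X))
    try:
        v,e=fit(f,near(p,f)); print(n,v,e)
    except Exception as x: print(n,x)
manip.move_linear([v[0]-.0,v[1]-.035,.30]) # camera nearly over cap
s=manip.state();p=manip.read_camera("wrist");f=lambda X:wproj(p,s,X)
v,e=fit(f,near(p,f)); print("w2",v,e,s["ee_pos"],s["t"])
E
```

```text
scene [0.54946775 0.23155205] [ 0.52368994  0.24619041 -0.50943655 -0.21619097]
top [0.39539007 0.47948848] [-0.63194788  0.05323896  0.65641911 -0.05634071]
wrist [0.55046448 0.23340376] [ 0.15011227 -0.26274098 -0.1507859   0.25246597]
w2 [0.55082829 0.23116607] [ 0.34643334 -0.2830851  -0.346594    0.25451457] [0.55074468 0.19759172 0.30019549] 2.7333
```

```bash
python3 - <<'E'
from h import *
def show(m):
    s=manip.state(); print(m,round(s["t"],2),np.round(s["ee_pos"],4),np.round(s["contact_force"],1),np.round(s["ft_torque"],2),round(s["finger_gap"],4),np.round(s["gripper_force"],1)); return s
c=np.array([.5507,.2318])
manip.move_linear([*c,.24],Q); s=show("above"); d=c-s["ee_pos"][:2]
hit=manip.move_linear([*(c+d),.147],Q,feed=.08,threshold=8); s=show(hit)
if not hit:
    manip.gripper_to(.04,100); s=show("grip")
E
```

```text
above 3.44 [0.5511 0.2317 0.2404] [-0.5  0.2  0.3] [-0.01 -0.03 -0.06] 0.0853 0.0
False 4.76 [0.5507 0.2321 0.1476] [-0.1 -0.5  0.4] [ 0.03  0.06 -0.01] 0.0854 0.0
grip 5.21 [0.5504 0.232  0.1477] [-2.5 -0.9  4.1] [-0.06  0.39 -0.  ] 0.0459 101.8
```

```bash
python3 - <<'E'
from h import *
def show(m):
    s=manip.state(); print(m,round(s["t"],2),np.round(s["ee_pos"],4),np.round(s["contact_force"],1),np.round(s["ft_torque"],2),round(s["finger_gap"],4),np.round(s["gripper_force"],1)); return s
s=show("0"); x=s["ee_pos"].copy()
for dz in (.002,.004,.006,.008):
    hit=manip.move_linear([.5507,.2318,x[2]-dz],Q,feed=.01,threshold=25); s=show((dz,hit))
    if hit: break
E
```

```text
0 5.21 [0.5504 0.232  0.1477] [-2.5 -0.9  4.1] [-0.06  0.39 -0.  ] 0.0459 101.8
(0.002, False) 5.49 [0.5504 0.232  0.1474] [-4.6 -1.2 12.1] [-0.19  0.84  0.01] 0.0458 102.4
(0.004, False) 5.84 [0.5504 0.232  0.1458] [-5.1 -1.3 13.5] [-0.15  0.93 -0.08] 0.0461 102.4
(0.006, False) 6.19 [0.5504 0.232  0.144 ] [-4.7 -1.2 13.6] [-0.33  1.04 -0.01] 0.0462 102.5
(0.008, False) 6.54 [0.5504 0.232  0.1422] [-5.3 -0.5 14.7] [-0.28  1.08 -0.07] 0.046 102.6
```

```bash
python3 - <<'E'
from h import *
def show(m):
    s=manip.state(); print(m,round(s["t"],2),np.round(s["ee_pos"],4),np.round(s["contact_force"],1),np.round(s["ft_torque"],2),np.round(s["qpos"][6],3),np.round(s["gripper_force"],1)); return s
q=np.array(manip.ik([.5507,.2318,.1390],Q)); print(np.round(q-manip.state()["qpos"],4))
for d in (0,.15,.35,.6,.85,1.06):
    t=q.copy(); t[6]+=d; manip.move_j(t); s=show(d)
    if abs(s["ft_torque"][2])>1.2: print("stuck?"); break
E
```

```text
[ 0.0005  0.0044 -0.0008  0.002  -0.0003 -0.006   0.0004]
0 6.79 [0.5504 0.232  0.1416] [-5.5  0.1 15. ] [-0.26  1.16 -0.02] -0.211 102.6
0.15 7.06 [0.5504 0.232  0.1416] [-5.7 -1.  14.9] [-0.32  1.13  0.05] -0.06 102.6
0.35 7.37 [0.5504 0.232  0.1416] [-5.2 -1.2 15. ] [-0.25  1.2   0.07] 0.14 102.5
0.6 7.72 [0.5504 0.2321 0.1416] [-6.3 -1.4 14.5] [-0.27  1.13 -0.  ] 0.39 102.5
0.85 8.07 [0.5505 0.2321 0.1416] [-5.7 -0.7 14.4] [-0.27  1.14  0.09] 0.64 102.4
1.06 8.38 [0.5505 0.2321 0.1416] [-5.8 -1.4 14.4] [-0.24  1.09  0.04] 0.85 102.4
```

```bash
python3 - <<'E'
from h import *
manip.gripper_to(.085); manip.wait(.2); s=manip.state(); print(s["t"],s["ee_pos"],s["contact_force"],s["finger_gap"])
manip.move_linear([.5507,.2318,.30],feed=.15)
manip.move_ptp([.5507,.1978,.30],Q)
s=manip.state(); p=manip.read_camera("wrist"); cv2.imwrite("pics/w2.png",p["color"][:,:,::-1]); f=lambda X:wproj(p,s,X)
m=min(manip.regions_of(p,"cap_grip"),key=lambda r:np.linalg.norm(np.array(r["pixel"])-f(cyl(.5507,.2318)).mean(0)))["mask"]
b=mbox(m); print(s["t"],s["contact_force"],"box",b)
for dz in (-.007,0,.008): 
    r=least_squares(lambda v:box(f(cyl(*v,dz)))-b,[.55,.232],diff_step=1e-3); print(dz,r.x,r.fun)
E
```

```text
9.0583 [0.55069662 0.23174692 0.13882043] [-0.18242047  0.56714102 -0.86672937] 0.08509765167959563
11.125 [0.04354579 1.11383845 0.95832499] box [246.5 123.5 306.5 187.5]
-0.007 [0.55102212 0.22909094] [ 1.0716409   1.88144365 -1.07281748 -1.84804486]
0 [0.55101759 0.23043803] [ 0.29166561  1.11602242 -0.29199317 -1.08006979]
0.008 [0.55101246 0.23197908] [-0.65274759  0.1925338   0.65353466 -0.15292807]
```

View pics/w2.png

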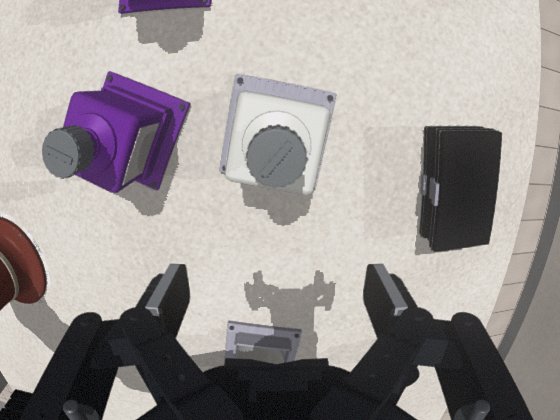

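The slot in the cap now runs from about (262,178) to (293,141), where it was roughly level before. Next I'll check the spring-up by the image shift in the fixed camera and work out the true slot angle.

```bash
python3 - <<'E'
from h import *
s=manip.state(); 
pw=manip.read_camera("wrist")
for uv in ((262,178),(293,141)): print(wrist_atz(pw,s,uv,.19))
manip.move_ptp([.40,.50,.32],Q)
p=manip.read_camera("scene"); cv2.imwrite("pics/scene2.png",p["color"][:,:,::-1])
A=cv2.imread("pics/scene.png"); B=cv2.imread("pics/scene2.png")
x0,y0=np.round(proj(p,[.5507,.232,.175])[0]).astype(int)
print("expected shift 8mm",proj(p,[.5507,.232,.192])-proj(p,[.5507,.232,.184]),x0,y0)
for nm,(cx,cy) in dict(target=(x0,y0),round=(184,250)).items():
    a=A[cy-12:cy+13,cx-13:cx+14].astype(np.float32).mean(2); b=B[cy-12:cy+13,cx-13:cx+14].astype(np.float32).mean(2)
    print(nm,cv2.phaseCorrelate(a,b,cv2.createHanningWindow(a.shape[::-1],cv2.CV_32F)),np.abs(a-b).mean())
C=np.hstack([cv2.resize(I[y0-25:y0+25,x0-25:x0+25],(380,380),interpolation=cv2.INTER_CUBIC) for I in (A,B)]); cv2.imwrite("pics/cmp.png",C); print(manip.state()["t"])
E
```

```text
[0.53962591 0.21521009 0.19      ]
[0.56404309 0.24517523 0.19      ]
expected shift 8mm [[ 0.27563133 -2.03341239]] 335 204
target ((0.5667283879783156, -0.257832951297285), 0.8705649863349066) 3.3112485
round ((0.4184081050788162, 0.4421157779288638), 0.8969669571629277) 0.49873802
12.6
```

View pics/cmp.png

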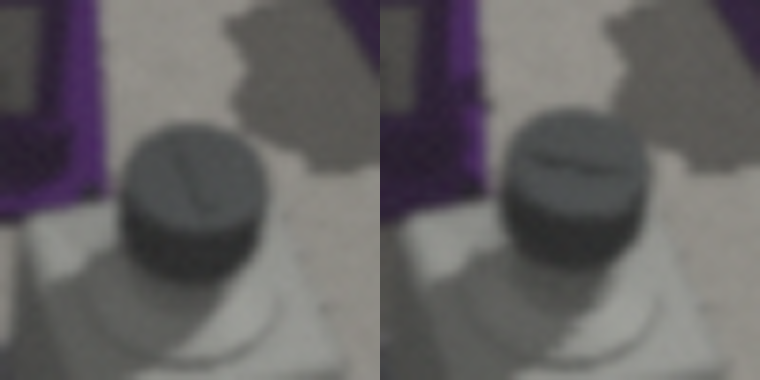

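The before/after crop shows the cap's top edge raised from row 122 to 108. That is about 1.9 px, against about 2.0 px expected for 8 mm, so the cap has sprung up. The slot has turned and the round cap is unchanged, so I'm handing in.

```bash
python3 -c "
from workcell import manip
print(manip.finish_job())"
```

```text
the job is handed in; nothing more can be done
None
```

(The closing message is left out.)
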